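True up a balance-enclosure corner with a square

ROBOT

A 6-joint arm with a two-finger parallel gripper is mounted at the origin on the work surface. World frame = base frame: x ahead of the robot, y to its left, z up, the work surface at z = 0. Lengths are in m, angles in rad, forces in N, time in s.
With the tool pointing down it reaches from about 0.4 to 0.925 m from the base axis. Payload 3.4 kg.
Tool frame: the origin (TCP) lies on the centre line of the jaws, within the pads' length; the fingertips stand 22 mm ahead of it and the grasp point (between the pads) lies 3 mm ahead of it; z points along the fingers, y is the direction in which the jaws open and shut (so a half turn about z gives the same grasp; the last joint's range is limited). The gripper opens to 85 mm and grips with 20 to 120 N. Pads are 22 mm wide; open, the fingers measure 114 mm over their backs; the gripper's body (76 mm by 85 mm) begins 54 mm behind the grasp point. The pads swing forward as they close: fully open they stand 13 mm farther back than shut.
Start: joints at [-1.391, 0.307, 1.506, -0, 1.328, -0.073], TCP at [0.144, -0.557, 0.253] pointing down, gripper open.
Joint ranges: [-3.12, 3.12], [-1.05, 2.28], [0.14, 2.33], [-1.42, 4.57], [0.1, 2.73], [-2.68, 2.68]. Speed limits (rad/s): [2.57, 2.57, 3.14, 3.14, 3.14, 3.14].

INTERFACE

Orientations are given as [roll, pitch, yaw] about the fixed x, y, z axes, in that order (R = Rz(yaw) Ry(pitch) Rx(roll)).
In Python, from station import robot gives the robot as it stands.
- The arm moves only by the tool send_rows, never from a script. Its arguments are lists of equal length, an entry for each row: "travel": the shift along the tool's x, y, z in mm, a list of three; "rotation": the turn, a rotation vector about the tool's x, y, z in degrees, a list of three. In form: {"travel": [[tx, ty, tz], ...], "rotation": [[wx, wy, wz], ...]}. A call has 1 to 20 rows; each row is the pose to reach, as a shift and turn from the pose measured when the call began, along the tool's axes at that moment; what a row does not reach only later rows make up. A row lasts 1/8 s, in which the tool goes at most 62.5 mm and 10.7 degrees, less where a joint would pass 70% of its speed; a pose out of reach is approached as far as the arm can. A call with a gripper value outside its range is refused whole. "gripper" is the finger opening in mm, from 0 to 85.4, set as the call begins (left out, the last holds). The fingers move at their own pace and stop on an object; "newtons" is the grip in N (left out, the last holds). Time passes only in rows, so rows that repeat a pose let the fingers close. It gives the time, the measured TCP pose, the force and the opening at its end, in the units of the state.
- robot.sense(): the state, without advancing time (a new reading comes with each control period).
- robot.grab_frame(name): name is "side" or "top"; returns a dict with "image" (420x560x3 uint8, red, green, blue), "vertical_fov" (degrees; the focal length in pixels is half the picture's height over the tangent of half this angle, whatever the lens; pixels are square), "cx", "cy" (the principal point, pixels), "cam_to_world" (4x4, takes a point from camera to world coordinates). Camera axes: x right, y up, looking along -z (the intrinsics and any distortion apply to the point x, -y, -z); pixel columns grow to the right and rows downward; lengths in m; the calibration is good to about 2 mm. A picture is of the moment at which its call begins. There is no depth.
- robot.hand_in(): hands the job in, once; it reports no verdict.
The state is a dict: "clock": time; "joint_pos": joint angles; "dq": joint speeds; "joint_efforts": joint torques, N m; "tool_pos": TCP position; "eef_rot": TCP orientation; "contact_force": force on the tool from outside, world axes, zero at the start; "ft_torque": the same for the moment, N m; "finger_gap": opening from 0.0 (shut) to 1.0 (fully open).
Only numpy, scipy, OpenCV 4.12 (cv2) and the standard library are available. Lean on these libraries where they do the work, as an engineer would, in place of code of your own. Each camera call takes 0.05 s, during which the arm holds its last target. There are 200 camera calls.

TASK

Stand the aluminium square, which lies flat on the bench, upright on its short leg on the bench and let go of it. Then take it again across its thickness, set its short leg on the enclosure's base plate and press it along the plate against the leaning white panel, until the panel is pushed fully upright and the square sits flush on both faces; hold it pressed there for a second, then let go and leave it standing flush in the corner. Leave the glassware and tools around it where they are.

Things in the scene. Friction and masses are not known exactly. Their poses are not given: they have to be found in the camera images.
- square_corner (a point): Plain aluminium L-shaped square of bar 26 mm wide, 30 mm thick, about 0.45 kg. This point: outer corner of the L, mid-thickness. x runs along the outer edge of the short leg (110 mm long, covers y 0 to 26), y along that of the long leg (140 mm, covers x 0 to 26), z across the thickness (-15 to 15). Stood up, y points up and the short leg's y = 0 face is underneath.
- square_leg (a point): Middle of the square's long leg's width and thickness, 80 mm from the short leg's outer face (x 13, y 80, z 0 mm from square_corner, same axes). The square starts lying flat, z up, its centre here 15 mm above the bench, the long leg pointing from the corner roughly towards the robot, the short leg to the left. Can be gripped here across its 26 mm width.
- stand_corner (a point): Half-built balance enclosure, fixed: grey base plate 180 x 140 mm, top 10 mm above the bench, white panel 140 wide, 8 thick, 130 high at its right end seen from the robot. This point: inside corner, on the plate's top, where the upright panel's inner face meets it, mid-width. x along the plate away from the panel (plate ends at x = 170 mm), y along the corner line (-70 to 70 mm), z up.
- panel_top (a point): Middle of the white panel's top edge, on its inner face, 130 mm up that face from stand_corner; its z axis runs up the panel, x out of the inner face over the plate.
- lean (a joint): Lean of the white panel over the plate, rad, about the corner line: 0 = square to the plate, against a stop; it starts at 0.06 to 0.12. The hinge is stiff: it stays where left and takes about 2 N at the top edge to move.
- dish: white porcelain evaporating dish, 90 mm across, 30 mm high; origin under it on the bench; not part of the job, leave it
- driver: screwdriver, 170 mm long, lying down; origin under it on the bench; not part of the job, leave it
- amber: amber glass jar with blue cap, 64 mm across, 110 mm high; origin under it on the bench; not part of the job, leave it
- beaker: glass beaker, 70 mm across, 90 mm high; origin under it on the bench; not part of the job, leave it
- spatula: steel spoon with a wooden handle, 160 mm long, lying down; origin under it on the bench; not part of the job, leave it
There are look-alikes about, which are no part of the job. Of the things that look like the part that bears square_corner, take the one that is nearest to the robot's base at the start.

How it is judged:
On the way, in this order (a step that is already met when the one before it is completed fails the run):
1. the square stands upright on its short leg on the bench, let go (angle between square_corner's own y axis and vertical below 0.1 rad and height (world z) of square_corner below 0.006 m and contact force between the fingers and square below 0.05 N and linear speed of square below 0.02 m/s), for 0.2 s.
2. the held square is pressed flush against both the base plate and the panel, the panel upright, for a moment (x of square_corner in the frame of stand_corner between -0.003 and 0.004 m and z of square_corner in the frame of stand_corner between -0.003 and 0.003 m and y of square_corner in the frame of stand_corner between -0.05 and 0.05 m and angle between the x axis of square_corner and the x axis of stand_corner, either way round below 0.04 rad and angle between square_corner's own y axis and vertical below 0.04 rad and value of joint lean below 0.02 rad and contact force between square and stand_c0 above 1 N and contact force between square and lean_c0 above 1 N and contact force between the fingers and square above 1.5 N), for 0.4 s.
At the end, for the whole second after the job is handed in: The square stands let go and at rest in the corner: its outer corner within 3 mm of the plate's top, 3 mm inside to 4 mm off the corner line and within 50 mm of its middle, its legs within 0.04 rad of the plate's x direction and of upright; the panel leans less than 0.02 rad (x of square_corner in the frame of stand_corner between -0.003 and 0.004 m and z of square_corner in the frame of stand_corner between -0.003 and 0.003 m and y of square_corner in the frame of stand_corner between -0.05 and 0.05 m and angle between the x axis of square_corner and the x axis of stand_corner, either way round below 0.04 rad and angle between square_corner's own y axis and vertical below 0.04 rad and value of joint lean below 0.02 rad and contact force between the fingers and square below 0.05 N and linear speed of square below 0.02 m/s); the robot touches nothing.
It fails at once if a bystander (dish, screwdriver, jar, beaker, spoon) is moved more than 40 mm (distance of any of dish, driver, amber, beaker, spatula from where it was at the start of the episode above 0.04 m).
It also fails if it takes over 72 s, if anything falls off the work surface, if the arm or the gripper's body presses on something with over 40 N, if the wrist force passes 120 N, or if a joint passes its speed limit or range.

## Working session

There is one attempt and no reset: what is moved stays moved. The work goes in short steps, Python scripts to look and compute and a tool call to move; the robot and the scene stay as the last step left them, time stands still between calls to the robot, and variables do not carry over. Pictures are saved under pics/ and viewed, about 8 in all and at most 12, crops included, and the job is handed in when it is done.

Besides the shell and the picture viewer there is one more tool, called after ">>>" as name(argument=value, ...) on one line, values as JSON. send_rows: Moves the arm, as the interface text tells. Its arguments: {"type":"object","properties":{"travel":{"type":"array","items":{"type":"array","items":{"type":"number"}}},"rotation":{"type":"array","items":{"type":"array","items":{"type":"number"}}},"gripper":{"type":"number"},"newtons":{"type":"number"}},"required":["travel","rotation"]}

```bash
ls; mkdir -p pics; cat > h.py <<'E'
import numpy as np, cv2
from scipy.spatial.transform import Rotation as R
from station import robot
def grab(n):
    f=robot.grab_frame(n); return f
def K(f):
    h=f["image"].shape[0]; fl=h/2/np.tan(np.radians(f["vertical_fov"])/2); return fl
def ray(f,u,v):
    fl=K(f); T=np.array(f["cam_to_world"]); d=np.array([(u-f["cx"])/fl,-(v-f["cy"])/fl,-1])
    return T[:3,3],T[:3,:3]@d
def onplane(f,u,v,z):
    o,d=ray(f,u,v); return o+d*(z-o[2])/d[2]
def proj(f,p):
    T=np.array(f["cam_to_world"]); c=T[:3,:3].T@(np.array(p)-T[:3,3]); fl=K(f)
    return f["cx"]+fl*c[0]/-c[2], f["cy"]-fl*c[1]/-c[2]
def save(f,n,crop=None,s=1):
    im=f["image"][:,:,::-1]
    if crop: x0,y0,x1,y1=crop; im=im[y0:y1,x0:x1]
    cv2.imwrite("pics/"+n+".png",cv2.resize(im,None,fx=s,fy=s,interpolation=cv2.INTER_CUBIC))
E
python3 - <<'E'
from h import *
import pickle
fs={}
for n in("top","side"):
    f=grab(n); fs[n]=f
    print(n,{k:v for k,v in f.items() if k!="image"})
pickle.dump(fs,open("f0.pkl","wb"))
save(fs["top"],"top0"); save(fs["side"],"side0",s=1.4)
print(robot.sense())
E
```

```text
pics
top {'vertical_fov': 56.72162806051515, 'cx': 283.5167640382131, 'cy': 209.88232627270145, 'cam_to_world': array([[ 0.00126079,  0.99509256, -0.09894044,  0.5115092 ],
       [-0.99976139,  0.00341195,  0.0215758 , -0.20549485],
       [ 0.0218075 ,  0.09888963,  0.99485942,  1.08320878],
       [ 0.        ,  0.        ,  0.        ,  1.        ]])}
side {'vertical_fov': 43.07196866742662, 'cx': 270.6059099439219, 'cy': 210.9755429224031, 'cam_to_world': array([[-0.89031801,  0.26639687, -0.36927842, -0.0265779 ],
       [-0.45530175, -0.5104298 ,  0.72949416,  0.98573674],
       [ 0.00584425,  0.8176149 ,  0.57573581,  1.08531782],
       [ 0.        ,  0.        ,  0.        ,  1.        ]])}
{'clock': 0.1, 'joint_pos': array([-1.39153461e+00,  3.07484883e-01,  1.50756600e+00, -2.42890103e-05,
        1.32842039e+00, -7.34738756e-02]), 'dq': array([-0.00134632, -0.00240961, -0.00506509,  0.00029599, -0.00095018,
        0.00133785]), 'joint_efforts': array([-6.64903091e-04, -4.58529675e+01, -2.52607244e+01, -1.93513561e-04,
        5.55718085e-03, -1.82574681e-06]), 'tool_pos': array([ 0.14365512, -0.55613914,  0.25247199]), 'eef_rot': array([-3.13971738e+00, -1.14400118e-04,  2.52741335e-01]), 'contact_force': array([ 0.06244741, -0.3606304 , -0.38371359]), 'ft_torque': array([ 0.01849695, -0.02753726, -0.02325809]), 'finger_gap': 1.003921982666327}
```

View pics/top0.png

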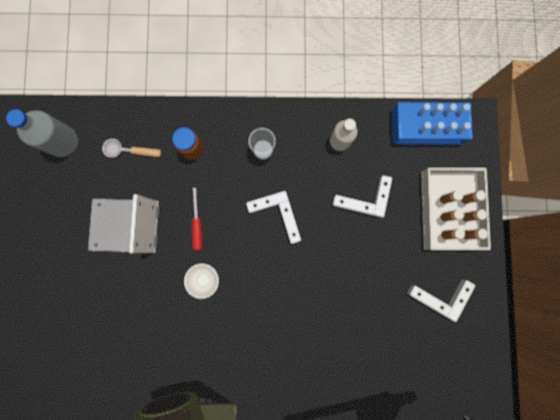

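View pics/side0.png

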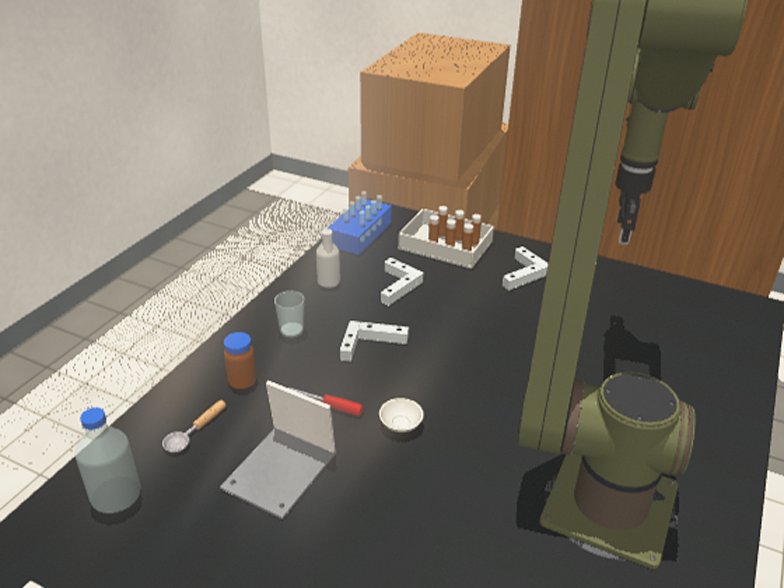

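```bash
cat > m.py <<'E'
from h import *
def squares(f):
    im=f["image"]; hsv=cv2.cvtColor(im,cv2.COLOR_RGB2HSV)
    m=((hsv[...,2]>165)&(hsv[...,1]<40)).astype(np.uint8)*255
    m[:100]=0
    cs,_=cv2.findContours(m,cv2.RETR_EXTERNAL,cv2.CHAIN_APPROX_NONE)
    return m,[c for c in cs if 300<cv2.contourArea(c)<5000]
E
python3 - <<'E'
from m import *
import pickle
f=pickle.load(open("f0.pkl","rb"))["top"]
m,cs=squares(f)
for c in cs:
    a=cv2.approxPolyDP(c,3,True)[:,0]
    print(cv2.contourArea(c)); 
    P=np.array([onplane(f,u,v,.03)[:2] for u,v in a])
    print(np.hstack([a,P.round(3)]), np.linalg.norm(P.mean(0)).round(3))
save(f,"cropA",(80,160,320,310),3)
E
```

```text
795.0
[[ 4.74e+02  2.85e+02  4.14e-01 -7.43e-01]
 [ 4.66e+02  2.81e+02  4.25e-01 -7.21e-01]
 [ 4.52e+02  3.07e+02  3.56e-01 -6.80e-01]
 [ 4.15e+02  2.86e+02  4.12e-01 -5.82e-01]
 [ 4.11e+02  2.95e+02  3.88e-01 -5.71e-01]
 [ 4.56e+02  3.20e+02  3.22e-01 -6.90e-01]] 0.769
877.0
[[ 2.05e+02  2.64e+02  4.70e-01 -1.90e-02]
 [ 1.91e+02  2.67e+02  4.62e-01  1.80e-02]
 [ 1.84e+02  2.79e+02  4.31e-01  3.60e-02]
 [ 1.88e+02  2.92e+02  3.97e-01  2.50e-02]
 [ 1.99e+02  2.98e+02  3.81e-01 -5.00e-03]
 [ 2.08e+02  2.96e+02  3.86e-01 -2.80e-02]
 [ 2.17e+02  2.86e+02  4.12e-01 -5.20e-02]
 [ 2.14e+02  2.69e+02  4.57e-01 -4.30e-02]] 0.425
563.5
[[1.36e+02 1.95e+02 6.55e-01 1.71e-01]
 [1.29e+02 2.01e+02 6.39e-01 1.90e-01]
 [1.31e+02 2.10e+02 6.15e-01 1.83e-01]
 [1.24e+02 2.11e+02 6.12e-01 2.02e-01]
 [1.27e+02 2.22e+02 5.82e-01 1.93e-01]
 [1.19e+02 2.28e+02 5.66e-01 2.13e-01]
 [1.27e+02 2.25e+02 5.74e-01 1.92e-01]
 [1.20e+02 2.38e+02 5.39e-01 2.09e-01]
 [1.24e+02 2.39e+02 5.36e-01 1.99e-01]
 [1.20e+02 2.43e+02 5.26e-01 2.09e-01]
 [1.14e+02 2.38e+02 5.39e-01 2.25e-01]
 [1.20e+02 2.35e+02 5.47e-01 2.10e-01
[... 197 characters left out ...]
 0.598
770.0
[[ 2.47e+02  2.03e+02  6.35e-01 -1.29e-01]
 [ 2.49e+02  2.11e+02  6.13e-01 -1.35e-01]
 [ 2.78e+02  2.03e+02  6.35e-01 -2.13e-01]
 [ 2.91e+02  2.42e+02  5.29e-01 -2.49e-01]
 [ 3.00e+02  2.39e+02  5.37e-01 -2.73e-01]
 [ 2.84e+02  1.91e+02  6.68e-01 -2.30e-01]] 0.637
758.5
[[ 3.91e+02  1.78e+02  7.06e-01 -5.25e-01]
 [ 3.82e+02  1.77e+02  7.08e-01 -5.00e-01]
 [ 3.75e+02  2.04e+02  6.33e-01 -4.79e-01]
 [ 3.37e+02  1.95e+02  6.58e-01 -3.75e-01]
 [ 3.34e+02  2.04e+02  6.33e-01 -3.66e-01]
 [ 3.83e+02  2.16e+02  6.00e-01 -5.00e-01]] 0.8
4694.5
[[429.    168.      0.734  -0.632]
 [431.    248.      0.514  -0.629]
 [489.    249.      0.511  -0.789]
 [485.    168.      0.735  -0.789]] 0.945
```

View pics/cropA.png

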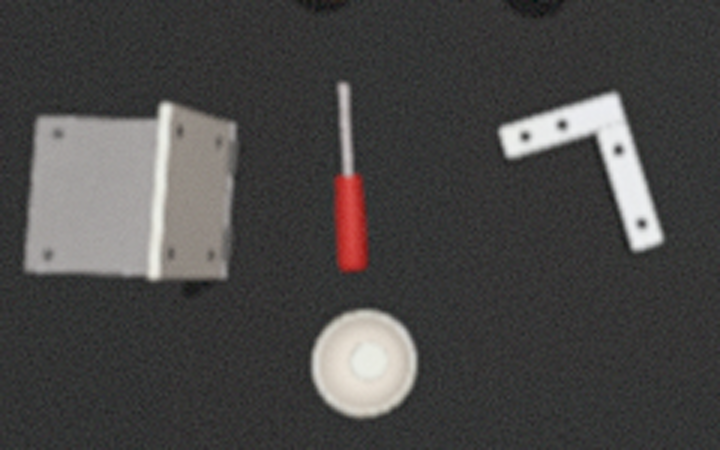

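```bash
cat >> m.py <<'E'
def fitL(f,c,z=.03,skip=3):
    """edges of the L contour (6 corners) by line fits on plane z; returns corners xy ordered"""
    a=cv2.approxPolyDP(c,3,True)[:,0].astype(float)
    P=np.array([onplane(f,u,v,z)[:2] for u,v in c[:,0]])
    idx=[int(np.argmin(((c[:,0]-q)**2).sum(1))) for q in a]; n=len(c); L=[]
    for i,j in zip(idx,idx[1:]+idx[:1]):
        k=[(i+t)%n for t in range(2,((j-i)%n)-1)]
        vx,vy,x,y=cv2.fitLine(P[k].astype(np.float32),cv2.DIST_HUBER,0,.001,.001).ravel(); L.append((np.array([x,y]),np.array([vx,vy])))
    return a,P,L
def move(p,Rt):
    s=robot.sense(); R0=R.from_euler("xyz",s["eef_rot"])
    t=R0.inv().apply(np.array(p)-s["tool_pos"])*1e3; w=np.degrees((R0.inv()*Rt).as_rotvec())
    print("travel",t.round(1),"rot",w.round(1),"rows>=",np.linalg.norm(t)/62.5,np.linalg.norm(w)/10.7)
def frame(y,z):
    z=z/np.linalg.norm(z); y=y-z*(y@z); y/=np.linalg.norm(y); return R.from_matrix(np.c_[np.cross(y,z),y,z])
E
python3 - <<'E'
from m import *
import pickle
fs=pickle.load(open("f0.pkl","rb"))
f=fs["top"]
m,cs=squares(f)
c=[c for c in cs if cv2.boundingRect(c)[0]==247][0]
a,P,L=fitL(f,c)
for q,(p,d) in zip(a,L): print(q,d.round(3),np.degrees(np.arctan2(d[1],d[0])).round(1))
def X(A,B):
    t=np.linalg.solve(np.c_[A[1],-B[1]],B[0]-A[0]); return A[0]+t[0]*A[1]
V=[X(L[i-1],L[i]) for i in range(6)]; print(np.round(V,4))
print([np.linalg.norm(V[i]-V[i-1]).round(4) for i in range(6)])
# top frame: plate corners at z=.01 by gray, base plate pixels
for z in (.01,):
  for u,v in [(92,199),(88,251),(158,199),(155,253)]: print((u,v),onplane(f,u,v,z).round(4))
s=fs["side"]
for u,v in [(222,487),(281,514),(335,450),(268,383),(276,430),(330,447)]: print('side',(u,v),onplane(s,u/1.4,v/1.4,.01).round(4))
E
```

```text
[247. 203.] [0.953 0.302] 17.6
[249. 211.] [ 0.305 -0.952] -72.2
[278. 203.] [0.954 0.299] 17.4
[291. 242.] [ 0.355 -0.935] -69.2
[300. 239.] [0.954 0.3  ] 17.4
[284. 191.] [ 0.3   -0.954] -72.6
[[ 0.6354 -0.127 ]
 [ 0.6105 -0.1349]
 [ 0.6361 -0.2148]
 [ 0.5269 -0.2489]
 [ 0.5361 -0.2731]
 [ 0.6682 -0.2316]]
[np.float32(0.1096), np.float32(0.0261), np.float32(0.0839), np.float32(0.1144), np.float32(0.0259), np.float32(0.1385)]
(92, 199) [0.6465 0.2982 0.01  ]
(88, 251) [0.5043 0.302  0.01  ]
(158, 199) [0.6472 0.1179 0.01  ]
(155, 253) [0.499  0.1211 0.01  ]
side (222, 487) [0.6402 0.2996 0.01  ]
side (281, 514) [0.5108 0.301  0.01  ]
side (335, 450) [0.5017 0.1253 0.01  ]
side (268, 383) [0.7253 0.024  0.01  ]
side (276, 430) [0.6327 0.133  0.01  ]
side (330, 447) [0.5142 0.123  0.01  ]
```

```bash
python3 - <<'E'
from m import *
b=np.radians(40); d=np.array([.954,.3,0])
z=np.cos(b)*np.array([0,0,-1])+np.sin(b)*d
move([.569,-.2492,.15],frame(np.array([.3,-.954,0]),z))
E
```

```text
travel [ 488.6 -190.6  102.9] rot [ 0.9 40.  -2.9] rows>= 8.551104303418253 3.7475187827059635
```

>>> send_rows(travel=[[50, -20, 10], [100, -40, 20], [150, -60, 31], [200, -78, 42], [250, -98, 53], [300, -117, 63], [350, -137, 74], [400, -156, 84], [450, -176, 95], [489, -191, 103], [489, -191, 103], [489, -191, 103]], rotation=[[0, 0, 0], [0, 4, -1], [0, 9, -1], [0, 14, -2], [0, 19, -2], [0, 24, -3], [0, 29, -3], [0, 34, -3], [1, 38, -3], [1, 40, -3], [1, 40, -3], [1, 40, -3]], gripper=60)

```text
clock: 1.6
tool_pos: [0.5691, -0.2488, 0.1496]
eef_rot: [-3.141, -0.698, 0.307]
contact_force: [-0.3, -0.4, -0.1]
finger_gap: 0.704
```

```bash
python3 - <<'E'
from m import *
s=robot.sense(); print({k:np.round(s[k],4) for k in("clock","joint_pos","tool_pos","eef_rot","finger_gap","contact_force")})
b=np.radians(40); d=np.array([.954,.3,0])
z=np.cos(b)*np.array([0,0,-1])+np.sin(b)*d
move([.569,-.2492,.15],frame(np.array([.3,-.954,0]),z))
# model fit hint: r,z at two poses
for q,p in (([-1.391,.3075,1.5076,0,1.3284,0],[.1437,-.5561,.2525]),(s["joint_pos"],s["tool_pos"])):
    print(np.hypot(*p[:2]),p[2],q[1],q[1]+q[2],q[1]+q[2]+q[4])
E
```

```text
{'clock': np.float64(1.6), 'joint_pos': array([-0.8168,  0.4026,  1.9443,  1.0241,  0.7456, -0.3205]), 'tool_pos': array([ 0.5691, -0.2488,  0.1496]), 'eef_rot': array([-3.1413, -0.6977,  0.3072]), 'finger_gap': np.float64(0.704), 'contact_force': array([-0.2913, -0.4455, -0.0602])}
travel [ 0.   0.4 -0.4] rot [-0.1  0.   0.1] rows>= 0.009336560145451308 0.015136419911585234
0.5743665206120566 0.2525 0.3075 1.8151000000000002 3.1435000000000004
0.6211243938291203 0.14964388976296747 0.40259685550186686 2.346881386864358 3.092433958160422
```

```bash
python3 - <<'E'
from m import *
b=np.radians(40); d=np.array([.954,.3,0])
z=np.cos(b)*np.array([0,0,-1])+np.sin(b)*d
move(np.array([.569,-.2492,.026])-.003*z,frame(np.array([.3,-.954,0]),z))
E
```

```text
travel [-79.6   0.4  91.6] rot [-0.1  0.   0.1] rows>= 1.941857885399351 0.015136419911585234
```

>>> send_rows(travel=[[-20, 0, 23], [-45, 0, 50], [-65, 0, 75], [-75, 0, 87], [-79.5, 0.4, 91.5], [-79.5, 0.4, 91.5], [-79.5, 0.4, 91.5]], rotation=[[0, 0, 0], [0, 0, 0], [0, 0, 0], [0, 0, 0], [0, 0, 0], [0, 0, 0], [0, 0, 0]])

```text
clock: 2.48
tool_pos: [0.5675, -0.2505, 0.0294]
eef_rot: [3.14, -0.699, 0.308]
contact_force: [0.7, 0.7, -0.2]
finger_gap: 0.699
```

```bash
python3 - <<'E'
from m import *
s=robot.sense(); print({k:np.round(s[k],4) for k in("clock","joint_pos","tool_pos","eef_rot","finger_gap","contact_force")})
f=grab("side"); u,v=proj(f,s["tool_pos"]); print(u,v)
g=grab("top"); save(f,"side1",(180,180,400,320),3)
E
```

```text
{'clock': np.float64(2.475), 'joint_pos': array([-0.8218,  0.6242,  2.0371,  1.3853,  0.6323, -0.7889]), 'tool_pos': array([ 0.5675, -0.2505,  0.0294]), 'eef_rot': array([ 3.1399, -0.6985,  0.308 ]), 'finger_gap': np.float64(0.6993), 'contact_force': array([ 0.6719,  0.6631, -0.1901])}
279.1607408625577 233.7556799679529
```

View pics/side1.png

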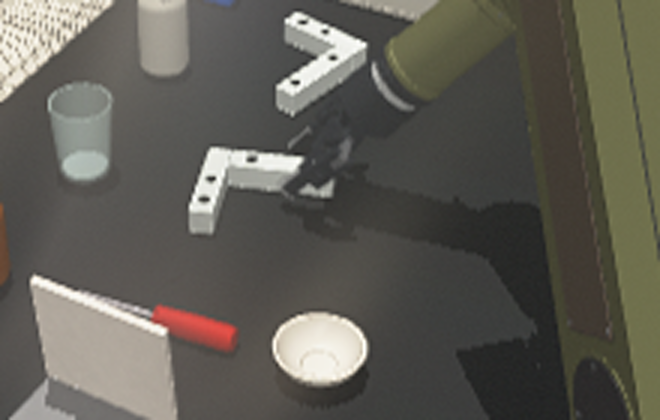

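The fingers straddle the long leg near its free end (crop ~ (310,180)), and nothing has been touched. I'll close them now.

>>> send_rows(travel=[[0, 0, 0], [0, 0, 0], [0, 0, 0], [0, 0, 0], [0, 0, 0], [0, 0, 0]], rotation=[[0, 0, 0], [0, 0, 0], [0, 0, 0], [0, 0, 0], [0, 0, 0], [0, 0, 0]], gripper=15, newtons=100)

```text
clock: 3.32
tool_pos: [0.5677, -0.2501, 0.0302]
eef_rot: [3.139, -0.7, 0.309]
contact_force: [-2.8, 0.9, 5.7]
finger_gap: 0.283
```

```bash
python3 - <<'E'
from m import *
s=robot.sense(); print({k:np.round(s[k],4) for k in("clock","tool_pos","eef_rot","finger_gap","contact_force")}, s["finger_gap"]*85.4)
# target: standing; grip centre at (.47,-.245), height of g above corner
az=np.arctan2(-.245,.47); er=np.array([np.cos(az),np.sin(az),0]); et=np.array([-er[1],er[0],0])
b=np.radians(40)
z=-np.cos(b)*er+np.sin(b)*np.array([0,0,-1])
move([.47,-.245,.20],frame(-et,z))
move(s["tool_pos"]+[0,0,.12],R.from_euler("xyz",s["eef_rot"]))
E
```

```text
{'clock': np.float64(3.325), 'tool_pos': array([ 0.5677, -0.2501,  0.0302]), 'eef_rot': array([ 3.1392, -0.6997,  0.3094]), 'finger_gap': np.float64(0.2833), 'contact_force': array([-2.7519,  0.8645,  5.6561])} 24.19717212453998
travel [  39.3  -34.1 -188.9] rot [  4.4 -85.   49.8] rows>= 3.134967424702193 9.214487161934368
travel [ 77.3   0.2 -91.8] rot [0. 0. 0.] rows>= 1.9200000000000004 0.0
```

>>> send_rows(travel=[[10, 0, -12], [30, 0, -36], [55, 0, -66], [72, 0, -86], [77, 0, -92], [74, -3, -100], [71, -6, -108], [68, -9, -116], [65, -11, -124], [62, -14, -132], [59, -17, -140], [56, -20, -148], [52, -22, -156], [49, -25, -164], [46, -28, -172], [43, -31, -180], [41, -33, -185], [39, -34, -189], [39, -34, -189], [39, -34, -189]], rotation=[[0, 0, 0], [0, 0, 0], [0, 0, 0], [0, 0, 0], [0.3, -6, 3.5], [0.6, -12.5, 7.3], [1, -19, 11.1], [1.3, -25.5, 14.9], [1.7, -32, 18.7], [2, -38.5, 22.6], [2.3, -45, 26.4], [2.7, -51.5, 30.2], [3, -58, 34], [3.3, -64.5, 37.8], [3.7, -71, 41.6], [4, -77, 45.1], [4.2, -82, 48], [4.4, -85, 49.8], [4.4, -85, 49.8], [4.4, -85, 49.8]])

```text
clock: 5.82
tool_pos: [0.4699, -0.2452, 0.1992]
eef_rot: [3.142, 0.871, -0.481]
contact_force: [-0.4, -0.3, -5.4]
finger_gap: 0.283
```

```bash
python3 - <<'E'
from m import *
s=robot.sense(); print({k:np.round(s[k],4) for k in("clock","joint_pos","tool_pos","eef_rot","finger_gap","contact_force")}, s["finger_gap"]*85.4)
az=np.arctan2(-.245,.47); er=np.array([np.cos(az),np.sin(az),0]); et=np.array([-er[1],er[0],0])
b=np.radians(40)
z=-np.cos(b)*er+np.sin(b)*np.array([0,0,-1])
move([.47,-.245,.20],frame(-et,z))
f=grab("side"); u,v=map(int,proj(f,s["tool_pos"])); print(u,v); save(f,"side2",(max(u-110,0),max(v-90,0),u+110,v+90),3)
E
```

```text
{'clock': np.float64(5.825), 'joint_pos': array([-0.5339,  0.7483,  1.1627, -0.047 ,  2.1007,  1.5129]), 'tool_pos': array([ 0.4699, -0.2452,  0.1992]), 'eef_rot': array([ 3.1416,  0.8713, -0.4809]), 'finger_gap': np.float64(0.2835), 'contact_force': array([-0.4138, -0.2537, -5.4243])} 24.20934282406257
travel [-0.6 -0.2 -0.5] rot [-0.  -0.1 -0. ] rows>= 0.01304991826052309 0.007635134113346225
308 198
```

View pics/side2.png

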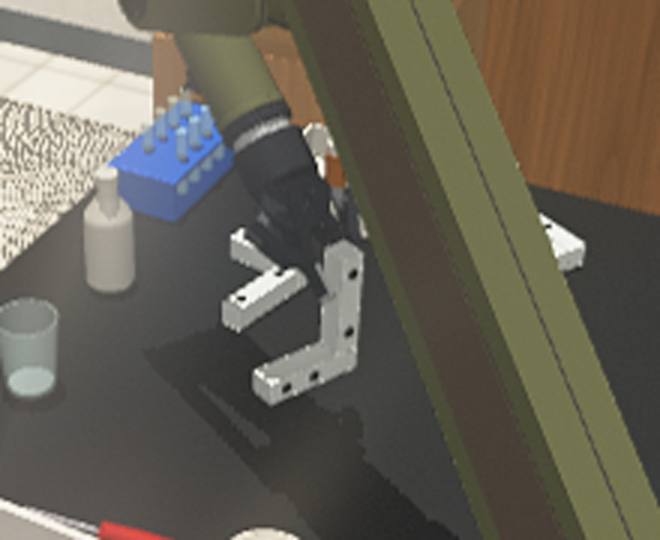

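>>> send_rows(travel=[[10, 0, 8.4], [28, 0, 23.5], [48, 0, 40.3], [62, 0, 52], [69, 0, 58], [71.2, 0, 59.8], [72.8, 0, 61.1], [74.3, 0, 62.4], [75, 0, 63], [75, 0, 63]], rotation=[[0, 0, 0], [0, 0, 0], [0, 0, 0], [0, 0, 0], [0, 0, 0], [0, 0, 0], [0, 0, 0], [0, 0, 0], [0, 0, 0], [0, 0, 0]])

```text
clock: 7.12
tool_pos: [0.4701, -0.2453, 0.102]
eef_rot: [3.141, 0.871, -0.481]
contact_force: [-0.3, -0.1, -5.3]
finger_gap: 0.281
```

>>> send_rows(travel=[[0.8, 0, 0.6], [1.5, 0, 1.3], [2.3, 0, 1.9], [2.3, 0, 1.9]], rotation=[[0, 0, 0], [0, 0, 0], [0, 0, 0], [0, 0, 0]])

```text
clock: 7.62
tool_pos: [0.4701, -0.2453, 0.1017]
eef_rot: [3.141, 0.871, -0.481]
contact_force: [2.2, -1.6, 8.9]
finger_gap: 0.283
```

```bash
python3 - <<'E'
from m import *
s=robot.sense(); print({k:np.round(s[k],4) for k in("clock","tool_pos","eef_rot","finger_gap","contact_force","ft_torque")})
f=grab("side"); u,v=map(int,proj(f,s["tool_pos"])); print(u,v); save(f,"side3",(max(u-70,0),max(v-60,0),u+70,v+70),4)
E
```

```text
{'clock': np.float64(7.625), 'tool_pos': array([ 0.4701, -0.2453,  0.1017]), 'eef_rot': array([ 3.1411,  0.8714, -0.4814]), 'finger_gap': np.float64(0.2828), 'contact_force': array([ 2.2178, -1.63  ,  8.884 ]), 'ft_torque': array([ 0.0517,  0.2752, -0.0131])}
306 225
```

View pics/side3.png

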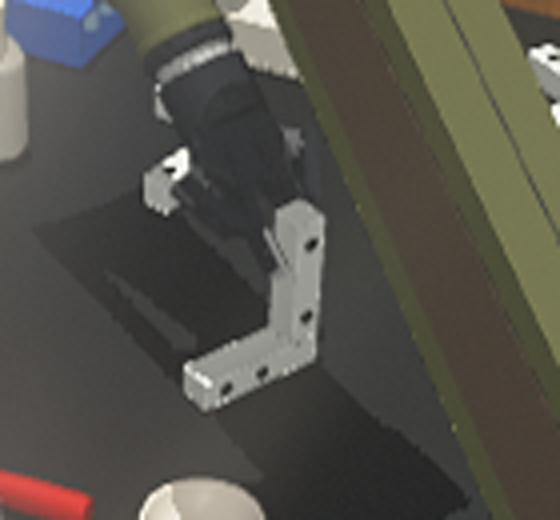

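>>> send_rows(travel=[[0, 0, 0], [0, 0, 0], [0, 0, 0], [0, 0, 0], [0, 0, 0], [0, 0, 0]], rotation=[[0, 0, 0], [0, 0, 0], [0, 0, 0], [0, 0, 0], [0, 0, 0], [0, 0, 0]], gripper=60, newtons=60)

```text
clock: 8.43
tool_pos: [0.4701, -0.2453, 0.1016]
eef_rot: [3.141, 0.872, -0.481]
contact_force: [-0.6, 0.5, -0.1]
finger_gap: 0.704
```

>>> send_rows(travel=[[0, 0, -8], [0, 0, -25], [0, 0, -50], [0, 0, -80], [0, 0, -120], [0, 0, -160], [0, 0, -180], [0, 0, -180]], rotation=[[0, 0, 0], [0, 0, 0], [0, 0, 0], [0, 0, 0], [0, 0, 0], [0, 0, 0], [0, 0, 0], [0, 0, 0]])

```text
clock: 9.43
tool_pos: [0.5933, -0.3096, 0.218]
eef_rot: [3.141, 0.868, -0.481]
contact_force: [0.6, 0.4, 0.4]
finger_gap: 0.698
```

```bash
python3 - <<'E'
from m import *
import pickle
s=robot.sense(); print({k:np.round(s[k],4) for k in("clock","joint_pos","tool_pos","eef_rot","finger_gap","contact_force","ft_torque")})
f=grab("side"); t=grab("top"); pickle.dump(dict(side=f,top=t),open("f1.pkl","wb"))
A=cv2.resize(f["image"][140:320,230:400],None,fx=2.9,fy=2.9,interpolation=cv2.INTER_CUBIC)[:500,:390]
u,v=map(int,proj(t,[.47,-.245,.1])); print(u,v)
B=cv2.resize(t["image"][v-65:v+65,u-55:u+45],(390,507),interpolation=cv2.INTER_CUBIC)[:500]
cv2.imwrite("pics/c4.png",np.hstack([A,B])[:,:,::-1])
E
```

```text
{'clock': np.float64(9.425), 'joint_pos': array([-0.5259,  0.9438,  0.672 , -0.0508,  2.3929,  1.5048]), 'tool_pos': array([ 0.5933, -0.3096,  0.218 ]), 'eef_rot': array([ 3.1409,  0.8683, -0.4815]), 'finger_gap': np.float64(0.6984), 'contact_force': array([0.6141, 0.3563, 0.4062]), 'ft_torque': array([-0.1536, -0.3935, -0.0066])}
290 265
```

View pics/c4.png

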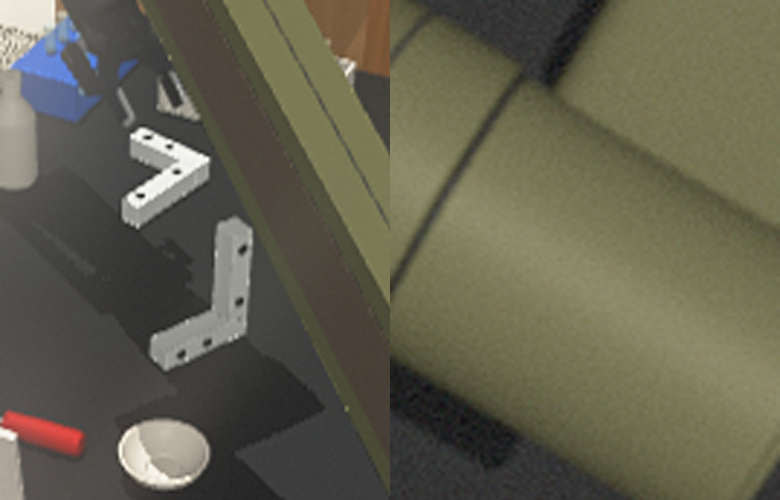

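```bash
python3 - <<'E'
from m import *
import pickle
psi=np.pi/2-.481
move([.457,-.238,.26],R.from_euler("xyz",[np.pi,0,psi]))
# stand geometry from top pictures
f=pickle.load(open("f0.pkl","rb"))["top"]; im=f["image"]; hsv=cv2.cvtColor(im,cv2.COLOR_RGB2HSV)
r=im[190:262,80:170]
m=((hsv[...,2]>85)&(hsv[...,1]<50)).astype(np.uint8)*255; k=np.zeros_like(m);k[190:262,80:170]=255; m&=k
m=cv2.morphologyEx(m,cv2.MORPH_CLOSE,np.ones((3,3)))
cs,_=cv2.findContours(m,cv2.RETR_EXTERNAL,cv2.CHAIN_APPROX_NONE); c=max(cs,key=cv2.contourArea)[:,0].astype(float)
print(c.min(0),c.max(0))
def line(sel,z):
    P=np.array([onplane(f,u,v,z)[:2] for u,v in c[sel]]).astype(np.float32)
    vx,vy,x,y=cv2.fitLine(P,cv2.DIST_HUBER,0,.001,.001).ravel(); print(len(P),"dir deg",np.degrees(np.arctan2(vy,vx)).round(2),"pt",x.round(4),y.round(4))
line((c[:,0]<94)&(c[:,1]>203)&(c[:,1]<247),.01)
line((c[:,1]<202)&(c[:,0]>96)&(c[:,0]<128),.01)
line((c[:,1]>247)&(c[:,0]>94)&(c[:,0]<126),.01)
# red-free print of rows across the stand
for v in (205,225,245): print(v,[int(x) for x in im[v,84:165].mean(1)])
E
```

```text
travel [-131.    -0.3   89. ] rot [-39.   39.  -83.7] rows>= 2.5341797637826358 9.372674394529145
[ 88. 193.] [158. 253.]
43 dir deg -1.72 pt 0.575 0.3014
31 dir deg 87.77 pt 0.6481 0.2512
31 dir deg 87.22 pt 0.5057 0.248
205 [45, 47, 53, 45, 52, 43, 55, 102, 148, 163, 161, 159, 154, 142, 122, 111, 122, 145, 160, 160, 159, 159, 160, 157, 160, 159, 163, 162, 161, 160, 159, 160, 161, 160, 160, 164, 161, 159, 164, 159, 163, 163, 165, 160, 161, 163, 161, 164, 192, 222, 233, 223, 180, 138, 130, 113, 112, 130, 141, 143, 140, 141, 139, 141, 138, 139, 139, 134, 125, 120, 131, 135, 145, 148, 112, 62, 54, 48, 49, 49, 52]
225 [55, 49, 56, 44, 53, 81, 127, 156, 161, 162, 158, 161, 159, 158, 161, 160, 162, 160, 160, 160, 161, 159, 160, 160, 160, 161, 162, 159, 159, 162, 160, 159, 161, 160, 163, 161, 160, 159, 161, 165, 159, 166, 162, 163, 161, 162, 174, 201, 225, 225, 204, 166, 139, 140, 138, 140, 143, 141, 139, 140, 139, 137, 138, 140, 136, 138, 141, 141, 138, 138, 142, 146, 133, 93, 52, 47, 51, 54, 55, 51, 40]
245 [53, 44, 53, 54, 107, 151, 161, 167, 161, 155, 134, 106, 107, 133, 155, 163, 164, 161, 162, 161, 160, 160, 161, 158, 160, 162, 162, 163, 164, 163, 165, 163, 164, 165, 163, 164, 165, 160, 165, 166, 164, 166, 164, 164, 164, 188, 222, 232, 221, 172, 135, 124, 98, 98, 126, 136, 138, 140, 138, 136, 134, 136, 137, 136, 130, 112, 91, 112, 130, 122, 107, 96, 75, 52, 48, 52, 54, 51, 49, 57, 54]
```

```bash
python3 - <<'E'
from m import *
import pickle
f=pickle.load(open("f1.pkl","rb"))["side"]
er=np.array([.8866,-.4627,0]); et=np.array([.4627,.8866,0]); c=np.array([.4508,-.2499,0]); Z=np.array([0,0,1])
for n,x,y,z in [("botcorner near",0,0,-15),("shortend near bottom",110,0,-15),("shortend far bottom",110,0,15),("short end near top",110,26,-15),("top near outer",0,140,-15),("top near inner",26,140,-15),("top far inner",26,140,15),("top far outer",0,140,15)]:
    u,v=proj(f,c+(x*et+y*Z+z*er)/1e3); print(n,((u-230)*2.9).round(0),((v-140)*2.9).round(0))
s=pickle.load(open("f0.pkl","rb"))["side"]
h=np.array([np.cos(np.radians(87.75)),np.sin(np.radians(87.75)),0]); hy=np.array([-h[1],h[0],0]); sc=np.array([.5725,.1314,.01])
for n,x,y,z in [("end far",170,-70,0),("end near",170,70,0),("corner far",0,-70,0),("corner near",0,70,0)]:
    u,v=proj(s,sc+x/1e3*h+y/1e3*hy); print(n,round(u*1.4),round(v*1.4))
E
```

```text
botcorner near 245.0 330.0
shortend near bottom 165.0 368.0
shortend far bottom 148.0 353.0
short end near top 166.0 350.0
top near outer 252.0 227.0
top near inner 233.0 235.0
top far inner 215.0 222.0
top far outer 234.0 213.0
end far 218 485
end near 281 516
corner far 273 427
corner near 332 453
```

>>> send_rows(travel=[[-10, 0, -25], [-20, 0, -25], [-35, 0, -10], [-50, 0, 5], [-65, 0, 20], [-80, 0, 35], [-95, 0, 50], [-108, 0, 64], [-120, 0, 78], [-131, 0, 89], [-131, 0, 89], [-131, 0, 89]], rotation=[[-2, 2, -4], [-5, 5, -11], [-9, 9, -19], [-13, 13, -28], [-17, 17, -37], [-21, 21, -46], [-26, 26, -55], [-30, 30, -64], [-34, 34, -73], [-39, 39, -83.7], [-39, 39, -83.7], [-39, 39, -83.7]])

```text
clock: 11.02
tool_pos: [0.4547, -0.2375, 0.2597]
eef_rot: [-3.14, 0.0, 1.088]
contact_force: [0.3, -0.5, -0.2]
finger_gap: 0.705
```

>>> send_rows(travel=[[2, 2, 25], [2, 2, 60], [2, 2, 95], [2, 2, 122], [2, 2, 137], [2, 2, 142], [2, 2, 142], [2, 2, 142]], rotation=[[0, 0, 0], [0, 0, 0], [0, 0, 0], [0, 0, 0], [0, 0, 0], [0, 0, 0], [0, 0, 0], [0, 0, 0]])

```text
clock: 12.02
tool_pos: [0.4579, -0.237, 0.1187]
eef_rot: [-3.142, 0.001, 1.088]
contact_force: [-0.3, -0.6, 0.9]
finger_gap: 0.706
```

>>> send_rows(travel=[[0, 0, 0], [0, 0, 0], [0, 0, 0], [0, 0, 0], [0, 0, 0], [0, 0, 0]], rotation=[[0, 0, 0], [0, 0, 0], [0, 0, 0], [0, 0, 0], [0, 0, 0], [0, 0, 0]], gripper=15, newtons=70)

```text
clock: 12.78
tool_pos: [0.4582, -0.2373, 0.1196]
eef_rot: [3.14, 0.001, 1.088]
contact_force: [-1.0, -0.1, 5.5]
finger_gap: 0.342
```

```bash
python3 - <<'E'
from m import *
s=robot.sense(); print({k:np.round(s[k],4) for k in("clock","joint_pos","tool_pos","eef_rot","finger_gap","contact_force","ft_torque")})
a=np.radians(87.75); h=np.array([np.cos(a),np.sin(a),0]); sc=np.array([.5725,.1314,.01])
T=sc+h*(.035+.015)+[0,0,s["tool_pos"][2]]
print("T on plate",T)
move([*s["tool_pos"][:2],.29],R.from_euler("xyz",s["eef_rot"]))
move([T[0],T[1],.29],R.from_euler("xyz",[np.pi,0,a]))
f=grab("side"); u,v=map(int,proj(f,s["tool_pos"])); save(f,"side5",(u-70,v-60,u+70,v+70),4)
E
```

```text
{'clock': np.float64(12.775), 'joint_pos': array([-5.5920e-01,  3.6860e-01,  1.8063e+00, -9.0000e-04,  9.6520e-01,
       -7.5600e-02]), 'tool_pos': array([ 0.4582, -0.2373,  0.1196]), 'eef_rot': array([3.1401e+00, 9.0000e-04, 1.0877e+00]), 'finger_gap': np.float64(0.3421), 'contact_force': array([-1.0081, -0.1297,  5.5162]), 'ft_torque': array([0.0036, 0.2265, 0.0507])}
T on plate [0.57446299 0.18136145 0.12958025]
travel [-1.000e-01  3.000e-01 -1.704e+02] rot [0. 0. 0.] rows>= 2.72671596755656 0.0
travel [ 424.6  -91.3 -170.9] rot [  0.1   0.1 -25.4] rows>= 7.467597527521795 2.376675004808791
```

View pics/side5.png

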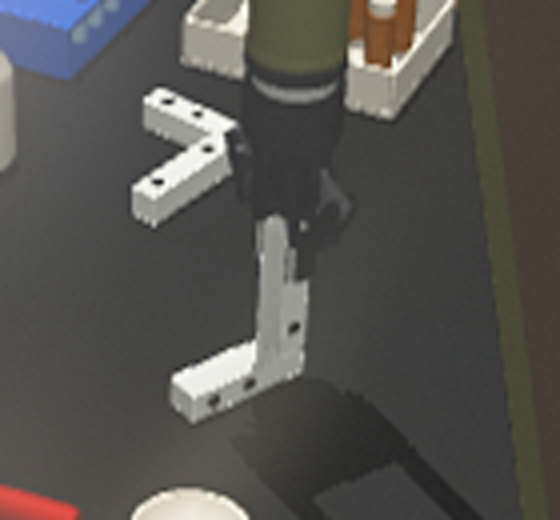

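>>> send_rows(travel=[[0, 0, -15], [0, 0, -45], [0, 0, -85], [0, 0, -125], [0, 0, -155], [15, -3, -171], [50, -11, -171], [95, -20, -171], [145, -31, -171], [195, -42, -171], [245, -53, -171], [295, -63, -171], [340, -73, -171], [380, -82, -171], [408, -88, -171], [424.6, -91.3, -171], [424.6, -91.3, -171], [424.6, -91.3, -171]], rotation=[[0, 0, 0], [0, 0, 0], [0, 0, 0], [0, 0, 0], [0, 0, 0], [0, 0, 0], [0, 0, -3], [0, 0, -6], [0, 0, -9], [0, 0, -12], [0, 0, -15], [0, 0, -18], [0, 0, -20.5], [0, 0, -22.5], [0, 0, -24.5], [0, 0, -25.4], [0, 0, -25.4], [0, 0, -25.4]])

```text
clock: 15.08
tool_pos: [0.5738, 0.1804, 0.2897]
eef_rot: [-3.141, 0.003, 1.53]
contact_force: [-0.6, -0.9, -5.0]
finger_gap: 0.347
```

```bash
python3 - <<'E'
from m import *
s=robot.sense(); print({k:np.round(s[k],4) for k in("clock","joint_pos","tool_pos","eef_rot","finger_gap","contact_force","ft_torque")})
a=np.radians(87.75)
move([.5745,.1814,.1296+.006],R.from_euler("xyz",[np.pi,0,a]))
f=grab("side"); u,v=map(int,proj(f,s["tool_pos"])); print(u,v); save(f,"side6",(u-110,v-70,u+90,v+110),3.3)
E
```

```text
{'clock': np.float64(15.075), 'joint_pos': array([ 0.2358,  0.3201,  1.3925, -0.0026,  1.4301,  0.2768]), 'tool_pos': array([0.5738, 0.1804, 0.2897]), 'eef_rot': array([-3.1412e+00,  2.7000e-03,  1.5302e+00]), 'finger_gap': np.float64(0.3468), 'contact_force': array([-0.6464, -0.9152, -5.0052]), 'ft_torque': array([-0.1161, -0.0072,  0.0281])}
travel [  1.5   0.8 154.1] rot [-0.   0.2 -0.1] rows>= 2.4652811887506143 0.01654524140350447
198 244
```

View pics/side6.png

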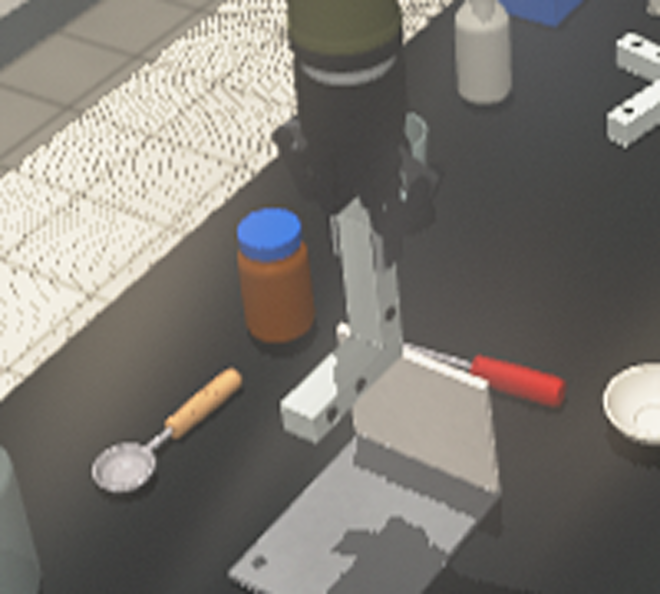

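>>> send_rows(travel=[[1, 1, 15], [1, 1, 45], [1.5, 1, 85], [1.5, 1, 120], [1.5, 1, 143], [1.5, 1, 152], [1.5, 1, 155], [1.5, 1, 157], [1.5, 1, 157]], rotation=[[0, 0, 0], [0, 0.2, 0], [0, 0.2, 0], [0, 0.2, 0], [0, 0.2, 0], [0, 0.2, 0], [0, 0.2, 0], [0, 0.2, 0], [0, 0.2, 0]])

```text
clock: 16.25
tool_pos: [0.5756, 0.1814, 0.1338]
eef_rot: [3.14, -0.002, 1.53]
contact_force: [-0.4, 0.2, -5.2]
finger_gap: 0.344
```

>>> send_rows(travel=[[0, 0, 0.8], [0, 0, 1.6], [0, 0, 2.4], [0, 0, 3], [0, 0, 3]], rotation=[[0, 0, 0], [0, 0, 0], [0, 0, 0], [0, 0, 0], [0, 0, 0]])

```text
clock: 16.88
tool_pos: [0.5755, 0.1813, 0.1307]
eef_rot: [3.14, -0.001, 1.53]
contact_force: [0.0, 0.1, -4.6]
finger_gap: 0.343
```

>>> send_rows(travel=[[0, 0, 0.7], [0, 0, 1.4], [0, 0, 2], [0, 0, 2]], rotation=[[0, 0, 0], [0, 0, 0], [0, 0, 0], [0, 0, 0]])

```text
clock: 17.38
tool_pos: [0.5755, 0.1814, 0.1296]
eef_rot: [3.139, -0.002, 1.53]
contact_force: [-3.0, -0.0, 6.0]
finger_gap: 0.339
```

>>> send_rows(travel=[[-2, 0, 1], [-5, 0, 1], [-8, 0, 1], [-11, 0, 1], [-14, 0, 1], [-17, 0, 1], [-20, 0, 1], [-23, 0, 1], [-25, 0, 1], [-25, 0, 1]], rotation=[[0, 0, 0], [0, 0, 0], [0, 0, 0], [0, 0, 0], [0, 0, 0], [0, 0, 0], [0, 0, 0], [0, 0, 0], [0, 0, 0], [0, 0, 0]])

```text
clock: 18.62
tool_pos: [0.5763, 0.1569, 0.1297]
eef_rot: [3.135, -0.003, 1.529]
contact_force: [-0.4, 3.1, 5.5]
finger_gap: 0.342
```

```bash
python3 - <<'E'
from m import *
s=robot.sense(); print({k:np.round(s[k],4) for k in("clock","joint_pos","tool_pos","eef_rot","finger_gap","contact_force","ft_torque")})
a=np.radians(87.75); h=np.array([np.cos(a),np.sin(a),0]); hy=np.array([-h[1],h[0],0]); sc=np.array([.5725,.1314,.01])
d=s["tool_pos"]-sc; print("stand x of corner",d@h*1e3-14.6,"y",d@hy*1e3)
f=grab("side"); u,v=map(int,proj(f,s["tool_pos"])); print(u,v); save(f,"side7",(u-70,v-30,u+70,v+90),5)
E
```

```text
{'clock': np.float64(18.625), 'joint_pos': array([0.1941, 0.4486, 1.6231, 0.002 , 1.0631, 0.2346]), 'tool_pos': array([0.5763, 0.1569, 0.1297]), 'eef_rot': array([ 3.1355, -0.0033,  1.5293]), 'finger_gap': np.float64(0.3423), 'contact_force': array([-0.3974,  3.1255,  5.5229]), 'ft_torque': array([ 0.8317,  0.0353, -0.007 ])}
stand x of corner 11.042789906377434 y -2.7743986730251224
206 287
```

View pics/side7.png

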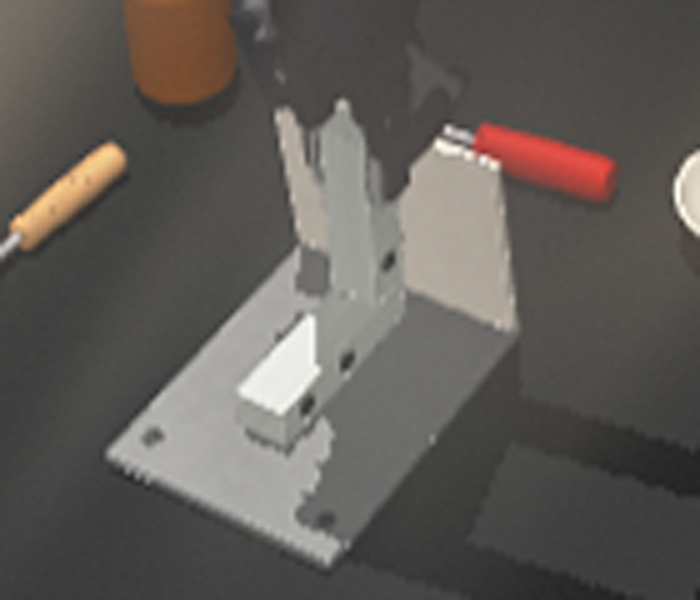

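>>> send_rows(travel=[[-2, 0, 1], [-4, 0, 1], [-6, 0, 1], [-8, 0, 1], [-8, 0, 1]], rotation=[[0, 0, 0], [0, 0, 0], [0, 0, 0], [0, 0, 0], [0, 0, 0]])

```text
clock: 19.3
tool_pos: [0.5771, 0.1502, 0.1297]
eef_rot: [3.133, -0.006, 1.529]
contact_force: [-0.6, 6.3, 6.2]
finger_gap: 0.343
```

>>> send_rows(travel=[[-1, 0, 1], [-2, 0, 1], [-3, 0, 1], [-3, 0, 1]], rotation=[[0, 0, 0], [0, 0, 0], [0, 0, 0], [0, 0, 0]])

```text
clock: 19.8
tool_pos: [0.5775, 0.1488, 0.1297]
eef_rot: [3.131, -0.009, 1.528]
contact_force: [-2.1, 7.4, 8.2]
finger_gap: 0.341
```

```bash
python3 - <<'E'
from m import *
s=robot.sense(); print({k:np.round(s[k],4) for k in("clock","tool_pos","eef_rot","contact_force","ft_torque")})
a=np.radians(87.75); h=np.array([np.cos(a),np.sin(a),0])
move(s["tool_pos"],R.from_euler("xyz",[np.pi,0,a]))
f=grab("side"); u,v=map(int,proj(f,s["tool_pos"])); print(u,v); save(f,"side8",(u-70,v-30,u+70,v+90),5)
E
```

```text
{'clock': np.float64(19.8), 'tool_pos': array([0.5775, 0.1488, 0.1297]), 'eef_rot': array([ 3.1313, -0.0094,  1.528 ]), 'contact_force': array([-2.1292,  7.4013,  8.219 ]), 'ft_torque': array([ 1.4578,  0.5994, -0.0657])}
travel [0. 0. 0.] rot [ 0.6 -0.5 -0.2] rows>= 0.0 0.07692502190556925
208 285
```

View pics/side8.png

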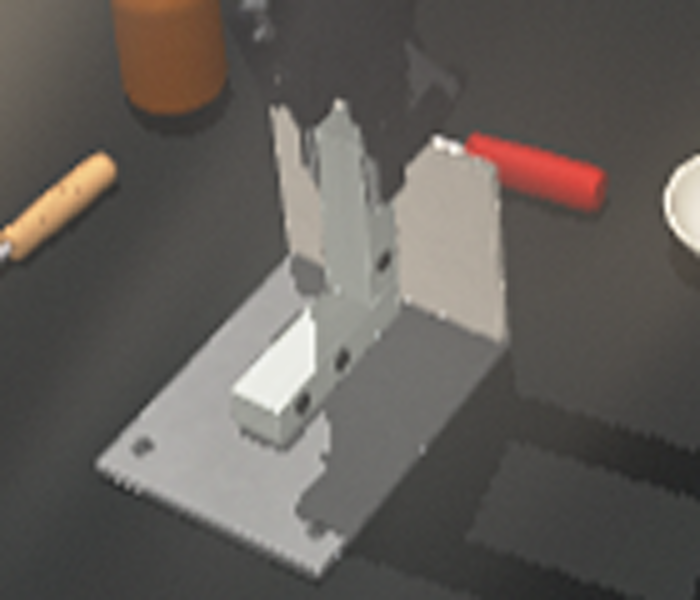

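>>> send_rows(travel=[[-1, 0, 1], [-2, 0, 1], [-3, 0, 1], [-4, 0, 1], [-4, 0, 1]], rotation=[[0.6, -0.5, -0.2], [0.6, -0.5, -0.2], [0.6, -0.5, -0.2], [0.6, -0.5, -0.2], [0.6, -0.5, -0.2]])

```text
clock: 20.48
tool_pos: [0.5785, 0.1463, 0.1297]
eef_rot: [3.139, -0.004, 1.531]
contact_force: [-1.1, 7.3, 5.7]
finger_gap: 0.344
```

```bash
python3 - <<'E'
from m import *
s=robot.sense(); print({k:np.round(s[k],4) for k in("clock","tool_pos","eef_rot","contact_force","ft_torque","joint_pos")})
a=np.radians(87.75); 
move(s["tool_pos"],R.from_euler("xyz",[np.pi,0,a]))
E
```

```text
{'clock': np.float64(20.475), 'tool_pos': array([0.5785, 0.1463, 0.1297]), 'eef_rot': array([ 3.139 , -0.0037,  1.5309]), 'contact_force': array([-1.0906,  7.295 ,  5.7192]), 'ft_torque': array([1.3665, 0.1177, 0.0193]), 'joint_pos': array([0.1751, 0.4493, 1.6218, 0.0035, 1.0671, 0.2132])}
travel [0. 0. 0.] rot [ 0.1 -0.2 -0. ] rows>= 0.0 0.024445472590339135
```

>>> send_rows(travel=[[-1.5, 0, 1], [-2.5, 0, 1], [-3.5, 0, 1], [-4.5, 0, 1], [-4.5, 0, 1]], rotation=[[0.1, -0.2, 0], [0.1, -0.2, 0], [0.1, -0.3, 0], [0.1, -0.3, 0], [0.1, -0.3, 0]])

```text
clock: 21.1
tool_pos: [0.5789, 0.1452, 0.1297]
eef_rot: [3.139, -0.005, 1.53]
contact_force: [-1.9, 13.5, 6.9]
finger_gap: 0.348
```

```bash
python3 - <<'E'
from m import *
s=robot.sense(); print({k:np.round(s[k],4) for k in("clock","tool_pos","eef_rot","contact_force","ft_torque")})
a=np.radians(87.75); 
move(s["tool_pos"],R.from_euler("xyz",[np.pi,0,a]))
E
```

```text
{'clock': np.float64(21.1), 'tool_pos': array([0.5789, 0.1452, 0.1297]), 'eef_rot': array([ 3.1391, -0.0048,  1.5301]), 'contact_force': array([-1.9326, 13.4732,  6.8943]), 'ft_torque': array([2.2721, 0.5373, 0.1028])}
travel [0. 0. 0.] rot [ 0.1 -0.3 -0.1] rows>= 0.0 0.029908070920750485
```

>>> send_rows(travel=[[-2, 0, 1], [-3, 0, 1.2], [-5, 0, 1.2], [-5, 0, 1.2], [-5, 0, 1.2], [-5, 0, 1.2]], rotation=[[0.1, -0.3, -0.1], [0.1, -0.3, -0.1], [0.1, -0.3, -0.1], [0.1, -0.3, -0.1], [0.1, -0.3, -0.1], [0.1, -0.3, -0.1]])

```text
clock: 21.85
tool_pos: [0.5791, 0.1451, 0.1297]
eef_rot: [3.139, -0.008, 1.531]
contact_force: [-3.7, 17.8, 8.5]
finger_gap: 0.344
```

```bash
python3 - <<'E'
from m import *
import pickle
s=robot.sense(); print({k:np.round(s[k],4) for k in("clock","tool_pos","eef_rot","contact_force","ft_torque")})
a=np.radians(87.75); 
move(s["tool_pos"],R.from_euler("xyz",[np.pi,0,a]))
f=grab("side"); pickle.dump(f,open("f9.pkl","wb"))
u,v=206,287; A=f["image"][v-40:v+80,u-70:u+70]
cv2.imwrite("pics/side9.png",cv2.resize(A[:,:,::-1],None,fx=5,fy=5,interpolation=cv2.INTER_CUBIC))
E
```

```text
{'clock': np.float64(21.85), 'tool_pos': array([0.5791, 0.1451, 0.1297]), 'eef_rot': array([ 3.1394, -0.008 ,  1.5311]), 'contact_force': array([-3.7002, 17.8345,  8.5049]), 'ft_torque': array([2.6233, 0.7881, 0.1117])}
travel [0. 0. 0.] rot [ 0.1 -0.5 -0. ] rows>= 0.0 0.04416051314797413
```

>>> send_rows(travel=[[-3, 0, 1.5], [-3, 0, 1.5], [-3, 0, 1.5], [-3, 0, 1.5], [-3, 0, 1.5], [-3, 0, 1.5], [-3, 0, 1.5], [-3, 0, 1.5], [-3, 0, 1.5], [-3, 0, 1.5], [-3, 0, 1.5], [-3, 0, 1.5]], rotation=[[0.1, -0.5, 0], [0.1, -0.5, 0], [0.1, -0.5, 0], [0.1, -0.5, 0], [0.1, -0.5, 0], [0.1, -0.5, 0], [0.1, -0.5, 0], [0.1, -0.5, 0], [0.1, -0.5, 0], [0.1, -0.5, 0], [0.1, -0.5, 0], [0.1, -0.5, 0]])

```text
clock: 23.4
tool_pos: [0.5791, 0.1452, 0.1296]
eef_rot: [3.14, -0.005, 1.531]
contact_force: [-4.5, 11.5, 9.9]
finger_gap: 0.345
```

```bash
python3 - <<'E'
from m import *
import pickle
s=robot.sense(); print({k:np.round(s[k],4) for k in("clock","tool_pos","eef_rot","contact_force","ft_torque")})
f=pickle.load(open("f9.pkl","rb")); g=pickle.load(open("f0.pkl","rb"))["side"]
# silhouette check of the panel: predict top edge inner-face corners for lean 0 / .05 / .1
a=np.radians(87.75); h=np.array([np.cos(a),np.sin(a),0]); hy=np.array([-h[1],h[0],0]); sc=np.array([.5725,.1314,.01])
for l in (0,.03,.06,.1):
    print(l,[tuple(np.round(proj(f,sc+h*.13*np.sin(l)+[0,0,.13*np.cos(l)]+hy*y),1)) for y in (-.07,.07)])
    print('  base',[tuple(np.round(proj(f,sc+hy*y),1)) for y in (-.07,.07)])
E
```

```text
{'clock': np.float64(23.4), 'tool_pos': array([0.5791, 0.1452, 0.1296]), 'eef_rot': array([ 3.1402, -0.0048,  1.5306]), 'contact_force': array([-4.4936, 11.537 ,  9.8695]), 'ft_torque': array([2.0132, 0.8548, 0.099 ])}
0 [(np.float64(191.4), np.float64(270.0)), (np.float64(235.8), np.float64(288.1))]
  base [(np.float64(195.1), np.float64(305.0)), (np.float64(237.4), np.float64(323.5))]
0.03 [(np.float64(190.5), np.float64(270.9)), (np.float64(235.0), np.float64(289.1))]
  base [(np.float64(195.1), np.float64(305.0)), (np.float64(237.4), np.float64(323.5))]
0.06 [(np.float64(189.6), np.float64(271.8)), (np.float64(234.2), np.float64(290.0))]
  base [(np.float64(195.1), np.float64(305.0)), (np.float64(237.4), np.float64(323.5))]
0.1 [(np.float64(188.5), np.float64(273.1)), (np.float64(233.1), np.float64(291.4))]
  base [(np.float64(195.1), np.float64(305.0)), (np.float64(237.4), np.float64(323.5))]
```

View pics/side9.png

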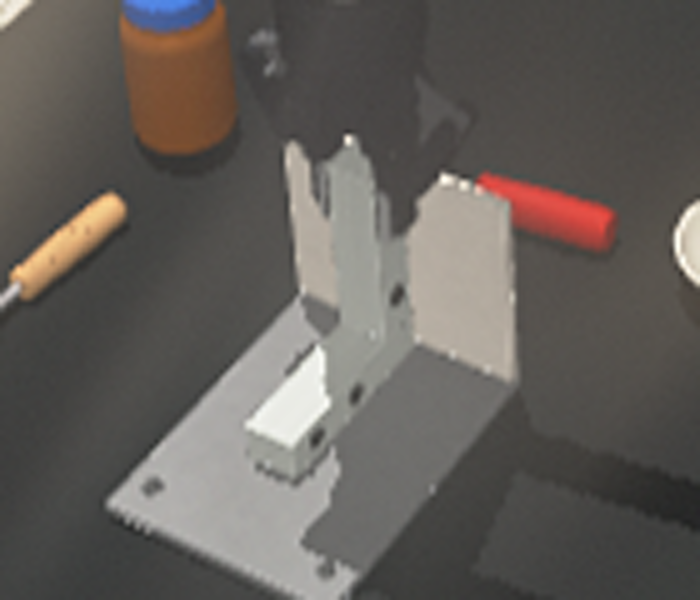

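The crop shows the panel's near edge going from base (517,380) to top (510,203), which fits lean ≈ 0. The square sits on the plate against the panel, so I'll let go and retreat.

>>> send_rows(travel=[[-1, 0, 0.5], [-0.5, 0, 0.2], [-0.3, 0, 0], [-0.3, 0, 0]], rotation=[[0, 0, 0], [0, 0, 0], [0, 0, 0], [0, 0, 0]])

```text
clock: 23.9
tool_pos: [0.579, 0.1453, 0.1297]
eef_rot: [3.14, -0.006, 1.53]
contact_force: [-1.5, 5.2, 3.9]
finger_gap: 0.341
```

>>> send_rows(travel=[[0, 0, 0], [0, 0, 0], [0, 0, 0], [0, 0, 0], [0, 0, 0], [0, 0, 0]], rotation=[[0, 0, 0], [0, 0, 0], [0, 0, 0], [0, 0, 0], [0, 0, 0], [0, 0, 0]], gripper=60)

```text
clock: 24.65
tool_pos: [0.5791, 0.1452, 0.1297]
eef_rot: [3.14, -0.006, 1.53]
contact_force: [-0.5, -0.8, 0.2]
finger_gap: 0.704
```

>>> send_rows(travel=[[0, 0, -8], [0, 0, -25], [0, 0, -50], [0, 0, -85], [0, 0, -120], [-40, 0, -150], [-90, 0, -160], [-140, 0, -160], [-190, 0, -160], [-240, 0, -160], [-280, 0, -160], [-300, 0, -160], [-300, 0, -160]], rotation=[[0, 0, 0], [0, 0, 0], [0, 0, 0], [0, 0, 0], [0, 0, 0], [0, 0, 0], [0, 0, 0], [0, 0, 0], [0, 0, 0], [0, 0, 0], [0, 0, 0], [0, 0, 0], [0, 0, 0]])

```text
clock: 26.28
tool_pos: [0.5667, -0.1561, 0.2887]
eef_rot: [3.139, -0.006, 1.528]
contact_force: [0.3, 0.5, -0.7]
finger_gap: 0.7
```

```bash
python3 - <<'E'
from m import *
import pickle
s=robot.sense(); print({k:np.round(s[k],4) for k in("clock","tool_pos","eef_rot","contact_force","finger_gap")})
f=grab("side"); t=grab("top"); pickle.dump(dict(side=f,top=t),open("f10.pkl","wb"))
a=np.radians(87.7); h=np.array([np.cos(a),np.sin(a),0]); hy=np.array([-h[1],h[0],0])
c=np.array([.5791,.1452,.01])-.0146*h   # expected corner: x_s=h, z_s=-hy
for n,img in (("side",f),("top",t)):
    for x,y,z in [(110,26,-15),(110,0,-15),(110,0,15),(0,140,-15),(26,140,-15),(26,140,15),(0,140,15)]:
        print(n,(x,y,z),np.round(proj(img,c+x/1e3*h-z/1e3*hy+[0,0,y/1e3]),1))
# bright short-leg top/long-leg: contours of light-grey blobs in top picture near the stand
g=t["image"]; print(t["image"][186:262,80:165].mean(2).astype(int)[::3,::3].tolist())
E
```

```text
{'clock': np.float64(26.275), 'tool_pos': array([ 0.5667, -0.1561,  0.2887]), 'eef_rot': array([ 3.1392, -0.0059,  1.5284]), 'contact_force': array([ 0.3482,  0.4579, -0.746 ]), 'finger_gap': np.float64(0.7002)}
side (110, 26, -15) [194.1 335.4]
side (110, 0, -15) [194.9 342.2]
side (110, 0, 15) [185.6 337.8]
side (0, 140, -15) [215.9 277.1]
side (26, 140, -15) [210.2 283. ]
side (26, 140, 15) [200.6 279.1]
side (0, 140, 15) [206.4 273.2]
top (110, 26, -15) [107.6 227.1]
top (110, 0, -15) [111.7 227.6]
top (110, 0, 15) [112.6 216.7]
top (0, 140, -15) [133.6 226.4]
top (26, 140, -15) [122.6 226. ]
top (26, 140, 15) [123.7 213.4]
top (0, 140, 15) [134.6 213.9]
[[44, 49, 53, 53, 47, 57, 48, 53, 54, 55, 53, 53, 46, 53, 47, 47, 52, 50, 50, 53, 45, 50, 54, 51, 51, 50, 48, 50, 52], [52, 52, 53, 52, 47, 49, 53, 48, 45, 41, 50, 52, 47, 48, 52, 48, 53, 48, 56, 47, 53, 53, 54, 53, 43, 52, 53, 47, 52], [48, 55, 49, 50, 55, 46, 52, 53, 54, 50, 51, 53, 51, 51, 57, 47, 46, 49, 50, 44, 51, 46, 55, 55, 41, 52, 51, 51, 50], [49, 50, 44, 46, 48, 54, 55, 48, 47, 56, 51, 47, 49, 41, 48, 52, 51, 53, 53, 1
[... 2370 characters left out ...]
 163, 162, 199, 207, 108, 125, 123, 112, 114, 89, 115, 121, 104], [49, 51, 52, 138, 166, 163, 156, 165, 155, 156, 157, 163, 163, 162, 168, 166, 168, 163, 213, 191, 123, 122, 115, 117, 114, 79, 116, 119, 75], [51, 53, 52, 52, 52, 50, 49, 50, 47, 47, 53, 65, 65, 70, 89, 78, 84, 75, 181, 148, 105, 99, 108, 116, 99, 109, 121, 109, 49], [54, 47, 49, 40, 45, 48, 44, 54, 48, 47, 47, 46, 46, 44, 48, 48, 49, 52, 41, 53, 48, 68, 116, 119, 81, 116, 118, 80, 48], [52, 54, 52, 49, 52, 51, 51, 45, 51, 50, 46, 51, 48, 48, 50, 51, 53, 52, 49, 55, 46, 101, 116, 94, 101, 118, 115, 49, 42], [51, 48, 56, 44, 54, 49, 53, 47, 47, 54, 50, 47, 53, 51, 50, 47, 41, 46, 48, 48, 59, 117, 115, 80, 115, 117, 91, 42, 46]]
```

```bash
python3 - <<'E'
from m import *
import pickle
d=pickle.load(open("f10.pkl","rb")); t=d["top"]; g=t["image"].mean(2).astype(int)
for v in range(196,252,3): print(v,g[v,104:144].tolist())
a=np.radians(87.7); h=np.array([np.cos(a),np.sin(a),0]); hy=np.array([-h[1],h[0],0])
for X in (.1314,.1306,.129):
  sc=np.array([.5725,X,.01])
  for l in (0,.03,.06): print(X,l,[tuple(np.round(proj(t,sc+h*.13*np.sin(l)+[0,0,.13*np.cos(l)]+hy*y),1)) for y in (-.07,0,.07)])
# bystanders: change from the first pictures
o=pickle.load(open("f0.pkl","rb"))
for n,m0 in (("red",lambda H:((H[...,0]<8)|(H[...,0]>172))&(H[...,1]>150)&(H[...,2]>80)),("blue",lambda H:(H[...,0]>100)&(H[...,0]<125)&(H[...,1]>150))):
    for q in (o["top"],t):
        H=cv2.cvtColor(q["image"],cv2.COLOR_RGB2HSV)[130:270,165:225]; y,x=np.nonzero(m0(H)); print(n,len(x),x.mean().round(1)+165,y.mean().round(1)+130)
df=np.abs(o["top"]["image"].astype(int)-t["image"]).max(2)
for n,(x0,y0,x1,y1) in dict(dish=(182,262,220,300),beaker=(245,125,280,162),spoon=(98,135,165,162),amber=(170,125,206,162)).items(): print(n,(df[y0:y1,x0:x1]>60).sum())
E
```

```text
196 [46, 46, 45, 49, 55, 48, 49, 50, 46, 52, 49, 52, 49, 54, 49, 48, 51, 52, 51, 56, 47, 52, 41, 47, 55, 49, 57, 45, 52, 53, 43, 44, 74, 162, 220, 234, 223, 181, 126, 109]
199 [143, 132, 127, 123, 124, 123, 123, 119, 110, 108, 104, 96, 100, 91, 96, 91, 100, 93, 95, 100, 93, 92, 97, 97, 96, 98, 100, 101, 82, 78, 82, 74, 95, 168, 222, 234, 223, 178, 128, 129]
202 [164, 164, 163, 163, 164, 161, 160, 161, 162, 164, 163, 163, 161, 162, 161, 162, 165, 163, 163, 166, 161, 163, 164, 164, 166, 163, 167, 169, 164, 162, 163, 159, 166, 195, 225, 232, 222, 175, 123, 103]
205 [163, 159, 160, 161, 163, 160, 163, 161, 160, 162, 160, 162, 162, 160, 161, 160, 158, 162, 162, 160, 163, 164, 164, 161, 166, 161, 166, 164, 164, 164, 162, 161, 178, 207, 226, 229, 206, 162, 121, 96]
208 [163, 160, 157, 161, 159, 158, 161, 162, 161, 157, 162, 161, 161, 163, 162, 160, 161, 165, 162, 165, 162, 162, 162, 166, 163, 161, 164, 163, 164, 164, 162, 162, 183, 217, 230, 223, 182, 138, 125, 127]
211 [162, 163, 161, 160, 161, 161, 161, 157, 160, 159, 159, 162, 161, 161, 159, 158, 164, 161, 158, 159, 164, 160, 162, 163, 1
[... 3343 characters left out ...]
.float64(222.9)), (np.float64(131.6), np.float64(252.1))]
0.1306 0.06 [(np.float64(134.6), np.float64(194.0)), (np.float64(132.3), np.float64(222.8)), (np.float64(130.0), np.float64(252.0))]
0.129 0 [(np.float64(138.5), np.float64(194.2)), (np.float64(136.2), np.float64(222.9)), (np.float64(133.9), np.float64(252.1))]
0.129 0.03 [(np.float64(136.9), np.float64(194.1)), (np.float64(134.6), np.float64(222.9)), (np.float64(132.2), np.float64(252.1))]
0.129 0.06 [(np.float64(135.3), np.float64(194.0)), (np.float64(133.0), np.float64(222.8)), (np.float64(130.6), np.float64(252.0))]
red 307 196.6 234.7
red 254 196.7 237.3
blue 367 183.2 138.7
blue 367 183.2 138.7
dish 126
beaker 0
spoon 0
amber 64
```

```bash
python3 -c "
from station import robot
print(robot.hand_in(), robot.sense()['clock'])"
```

```text
the job is handed in; nothing more can be done
the job is handed in; nothing more can be done
```

I stood the square on its short leg on the bench and let go, then took it again across its thickness and set it on the base plate. I pressed it along the plate until the panel reached its stop and held it there. Then I let go, backed the arm well clear and handed in at about 26 s on the robot's clock. No verdict came back.

**Pressing:** the tool stopped moving (0.1 mm for 5 mm commanded) at 17.8 N sideways. I then held it for 1.5 s, ending at about 11.5 N sideways and 10 N on the plate.

**After letting go:** in the top view, the panel's inner edge and the square's top edge are where an upright, flush fit puts them, to within about half a pixel (1–2 mm). The side view taken while pressing fits a lean of about 0. The heading of the square comes from the tool, 87.7° against about 87.75° measured for the stand, which is good to roughly 0.7°.

**Bystanders:** I felt no contact with any of them. The spoon and beaker did not change in the top view. The dish and amber jar areas changed slightly, and the screwdriver's red handle centre shifted about 2.6 px (roughly 7 mm, allowed 40 mm) with fewer red pixels. I put this down to the arm's shadow or the arm hiding part of them, but I did not check it in another picture.

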